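Slacken, unlatch and raise the hitch arm of the ball-seat fixture

TASK

Slacken the hold-down fixture: turn its preload screw knob anticlockwise, a little at a time, until the pointer stands on the long mark of the scale. Then take the latch tab on top of the arm's head, pull it sideways against its spring so that the claw comes out from under the ball, and lift the arm off the ball by the tab. Finish holding the tab with the arm's head raised about 6 cm and still; do not let go, leave the pointer on its mark, and leave the wooden block, the brown tile and the small black-lidded jar where they are.

Things in the scene. Friction and masses are not known exactly. Their poses are not given: they have to be found in the camera images.
- mount: the fixture, fixed to the bench: dark steel plate, x -125 to 125, y -105 to 125 mm, 12 mm thick; origin on the bench, z up; at yaw 0 its x points away from the robot, y to the left. In its x, y (mm): hinge lugs 86 high at (110, -40), the arm along x from there to the ball at (-80, -40), screw housing 50 x 40, 50 high at (-40, 70) under the knob, scale ledge 84 long, 36 high at (-40, 107)
- ball_top (a point): top of the steel ball (36 mm wide, on a stud) that the arm's head sits on, 80 mm above the bench. The aluminium head round it is 56 x 56 mm, its top 94 mm above the bench
- knob_grip (a point): on the vertical axis of the preload knob, at the height to grip (83 mm above the bench). The knob: a knurled steel disc 38 mm across, its top 61 mm above the bench, and on it a bar grip 38 mm long, 13 mm thick, reaching up to 92 mm. This point turns with the knob and its x axis lies along the bar
- preload_knob (a joint): angle of the knob, rad, 0 to 4, growing anticlockwise seen from above (slackening). At 0 the bar lies along the fixture's x. Stays where it is left (stiff, about 0.06 N m); the pointer moves 8 mm per rad
- pointer (a joint): travel of the pointer along the fixture's x, m, 0 to 0.032, growing as the knob slackens; the long mark is at 0.024 (knob at 3.0 rad); it starts short of the mark
- pointer_tip (a point): on the centre line of the pointer, a dark steel needle 2.2 mm wide that slides along the scale ledge, pointing to the fixture's +y
- mark (a point): the long mark on the scale ledge (2.4 mm wide, 18 mm long along the fixture's y; shorter marks every 8 mm); the pointer is on the mark when pointer_tip has the same x as this point in the fixture's frame. Axes as the fixture's
- swing_arm (a joint): angle of the arm about its level hinge, rad, 0 lying on the ball to 0.9, growing as the head rises; the head moves on an arc of 190 mm radius about hinge_pin and tilts with it, the tab's top leaning to the fixture's +x. The arm weighs about 0.5 kg with its latch and falls back if let go
- hinge_pin (a point): centre of the arm's hinge pin, which lies along the fixture's y, 70 mm above the bench
- head_top (a point): centre of the top face of the arm's head, above the ball, 94 mm above the bench while the arm lies on the ball (so 60 mm raised is 154 mm); axes fixed to the arm, parallel to the fixture's when it lies down
- latch_grip (a point): grip point in the latch tab, 28 mm above the top face of the head and 13 mm under the tab's top
- latch: sprung steel latch sliding on the arm's head: ribbed upright tab 22 mm (fixture x) by 14 (y) by 36 high on a 5 mm slide bar on the head's top; a leg down the -y side and a claw under the ball that blocks the arm until pulled 8 mm. Pulls to the fixture's -y, at most 16 mm, spring 3 N at rest, 8.5 N at full travel; springs back. Origin at the middle of the head's top at rest; moves with the latch
- ring_clamp_block: upright wooden block, 50 x 50 x 72 mm, loose on the fixture's plate behind the knob; leave alone. Origin under its centre
- tile_brown: small brown tile, 32 x 50 x 6 mm, loose on the plate under the arm; leave alone. Origin under its centre
- jar_grey: jar with a black lid and a pale body, 56 mm across, 75 mm high, standing left of the fixture; leave alone. Origin under its centre

How it is judged:
On the way, in this order (a step that is already met when the one before it is completed fails the run):
1. the pointer stands on the long mark (within 2.5 mm) with the arm still down and the latch not pulled (x of pointer_tip in the frame of mark between -0.0025 and 0.0025 m and value of joint swing_arm below 0.03 rad and y of latch_grip in the frame of head_top above -0.004 m), for 0.3 s.
2. the latch is pulled sideways clear of the ball (at least 8 mm) while the arm still lies on it (y of latch_grip in the frame of head_top below -0.008 m and value of joint swing_arm below 0.06 rad and contact force between the fingers and latch above 1 N), for 0.1 s.
3. the arm is lifted off the ball by the tab (height (world z) of head_top above 0.139 m and contact force between the fingers and latch above 1 N), for 0.1 s.
At the end, for the whole second after the job is handed in: The fingers hold the latch tab (over 1 N), the arm's head is raised 45 to 90 mm above its seat and still (under 0.1 rad/s), the pointer is within 2.5 mm of the long mark, and the wooden block, brown tile and black-lidded jar are within 20 mm of where they stood (all of step 3 and height (world z) of head_top below 0.184 m and velocity of joint swing_arm between -0.1 and 0.1 rad/s and x of pointer_tip in the frame of mark between -0.0025 and 0.0025 m and distance of each of ring_clamp_block, tile_brown, jar_grey from where it was at the start of the episode below 0.02 m); the arm keeps its last pose, push and grip.
It fails at once if the wooden block, the brown tile or the small black-lidded jar is moved more than 20 mm (distance of any of ring_clamp_block, tile_brown, jar_grey from where it was at the start of the episode above 0.02 m).
It also fails if it takes over 58 s, if anything falls off the work surface, if the arm or the gripper's body presses on something with over 40 N, if the wrist force passes 120 N, or if a joint passes its speed limit or range.

ROBOT

A 6-joint arm with a two-finger parallel gripper is mounted at the origin on a cart in front of the work surface, level with it; the furniture and walls round the work are solid. World frame = base frame: x ahead of the robot, y to its left, z up, the work surface at z = 0. Lengths are in m, angles in rad, forces in N, time in s.
With the tool pointing down it reaches from about 0.225 to 0.875 m from the base axis. Payload 3.4 kg.
Tool frame: the origin (TCP) lies on the centre line of the jaws, within the pads' length; the fingertips stand 17 mm ahead of it and the grasp point (between the pads) lies 2 mm behind it (manip.finger_overhang is the distance from the TCP to the fingertips, in m); y points along the fingers, x is the direction in which the jaws open and shut, and the axes are right-handed (so a half turn about y gives the same grasp; the last joint's range is limited). The gripper opens to 85 mm and grips with 20 to 120 N. Pads are 22 mm wide; open, the fingers measure 114 mm over their backs; the gripper's body (76 mm by 85 mm) begins 54 mm behind the grasp point. The pads swing forward as they close: fully open they stand 13 mm farther back than shut.
Start: joints at [-1.342, 0.276, 1.505, -0, 1.361, -0.121], TCP at [0.197, -0.54, 0.248] pointing down, gripper open.
Joint ranges: [-2.89, 2.89], [-0.75, 2.08], [0.22, 2.7], [-1.18, 4.32], [0.11, 2.71], [-2.7, 2.7]. Speed limits (rad/s): [2.57, 2.57, 3.14, 3.14, 3.14, 3.14].

INTERFACE

Orientations are given as a unit quaternion [w, x, y, z].
In Python, from rig import manip gives the robot as it stands.
- The arm moves only by the tool arm_command, never from a script. Its argument "commands" is a list of rows, each a list of 3 entries, a list of its own where there are three numbers: the finger opening in cm, from 0 to 8.54, then the shift along the world's x, y, z in cm, then the turn about the world's z in rad. A call has 1 to 12 rows; each row shifts and turns the commanded pose from where the row before left it; what a row does not reach is not made up. A row lasts 1/10 s, in which the tool goes at most 50 mm and 8.59 degrees, less where a joint would pass 70% of its speed; a pose out of reach is approached as far as the arm can. A call with a gripper value outside its range is refused whole. The fingers move at their own pace and stop on an object; "grip_force" is the grip in N (left out, the last holds). Time passes only in rows, so rows that do not move let the fingers close. It gives the time, the measured TCP pose, the force and the opening at its end, in the units of the state.
- manip.get_state(): the state, without advancing time (a new reading comes with each control period).
- manip.get_image(name): name is "scene" or "top" or "wrist"; returns a dict with "pixels" (480x640x3 uint8, red, green, blue), "range_z" (480x640 float32, m along the optical axis (not along the pixel's ray), 0 where there is no reading), "intrinsics" (3x3 intrinsics, pixels), "k1" (the pictures are not rectified: a ray, as slopes to the right and down, at radius r is drawn at 1 + k1 r^2 times it, then the intrinsics apply), "R" (3x3) and "t" (3): a world point X has camera coordinates R X + t. Camera axes: x right, y down, z forward; pixel columns grow to the right and rows downward; lengths in m; the calibration is good to about 2 mm. A picture is of the moment at which its call begins.
- manip.sign_off(): hands the job in, once; it reports no verdict.
The state is a dict: "clock": time; "qpos": joint angles; "qd": joint speeds; "effort": joint torques, N m; "position": TCP position; "ee_rot": TCP orientation; "contact_force": force on the tool from outside, world axes, zero at the start; "moment": the same for the moment, N m; "width": finger opening in m.
Only numpy, scipy, OpenCV 4.12 (cv2) and the standard library are available. Lean on these libraries where they do the work, as an engineer would, in place of code of your own. Each camera call takes 0.05 s, during which the arm holds its last target.

## Working session

There is one attempt and no reset: what is moved stays moved. The work goes in short steps, Python scripts to look and compute and a tool call to move; the robot and the scene stay as the last step left them, time stands still between calls to the robot, and variables do not carry over. Pictures are saved under pics/ and viewed, and the job is handed in when it is done.

Besides the shell and the picture viewer there is one more tool, called after "Emit:" as name([rows], argument=value, ...), one row to a line, values as JSON. arm_command: Moves the arm, as the interface text tells. Its arguments: {"type":"object","properties":{"commands":{"type":"array"},"grip_force":{"type":"number"}},"required":["commands"]}

```bash
ls; mkdir -p pics
python3 - <<'E'
from rig import manip
import cv2,numpy as np
s=manip.get_state()
print({k:np.round(v,4).tolist() for k,v in s.items()})
for n in ("scene","top","wrist"):
    im=manip.get_image(n)
    cv2.imwrite(f"pics/{n}0.png",im["pixels"][:,:,::-1])
    print(n,np.round(im["intrinsics"],1).tolist(),im["k1"],np.round(im["R"],3).tolist(),np.round(im["t"],3).tolist())
    np.savez(f"pics/{n}0.npz",**im)
E
```

```text
pics
{'clock': 0.0, 'qpos': [-1.342, 0.2766, 1.5062, 0.0, 1.3607, -0.121], 'qd': [0.0005, 0.0004, 0.0014, 0.0008, -0.0037, 0.0018], 'effort': [0.0004, -41.6774, -24.5809, 0.0001, 0.0111, 0.0], 'position': [0.1969, -0.5397, 0.2474], 'ee_rot': [0.5798, -0.5789, 0.4059, -0.4049], 'contact_force': [0.8053, -0.5459, 0.3268], 'moment': [-0.022, -0.0674, -0.0286], 'width': 0.0855}
scene [[521.2, 0.0, 307.9], [0.0, 521.2, 240.1], [0.0, 0.0, 1.0]] -0.05782861882980762 [[0.773, -0.635, 0.011], [-0.485, -0.601, -0.635], [0.41, 0.485, -0.772]] [-0.403, 0.378, 0.71]
top [[619.9, 0.0, 318.6], [0.0, 619.9, 240.9], [0.0, 0.0, 1.0]] -0.21750869418556062 [[-0.01, -1.0, 0.01], [-0.998, 0.01, -0.069], [0.068, -0.011, -0.998]] [0.051, 0.556, 1.423]
wrist [[378.6, 0.0, 313.7], [0.0, 378.6, 236.7], [0.0, 0.0, 1.0]] 0.011135089335168196 [[0.343, -0.939, -0.002], [-0.902, -0.329, 0.28], [-0.264, -0.094, -0.96]] [-0.575, -0.036, 0.378]
```

View pics/scene0.png

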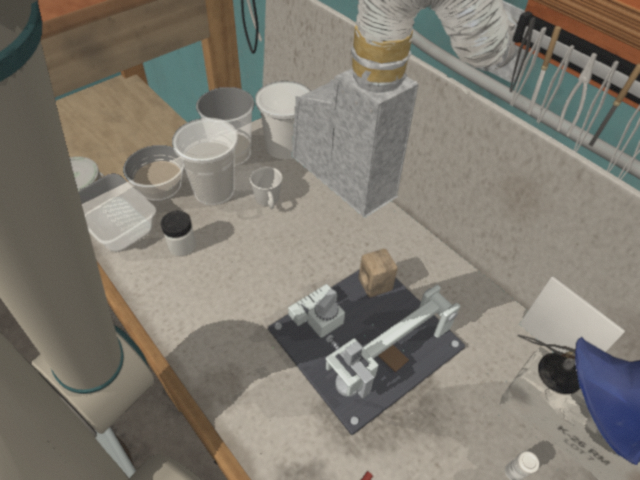

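View pics/top0.png

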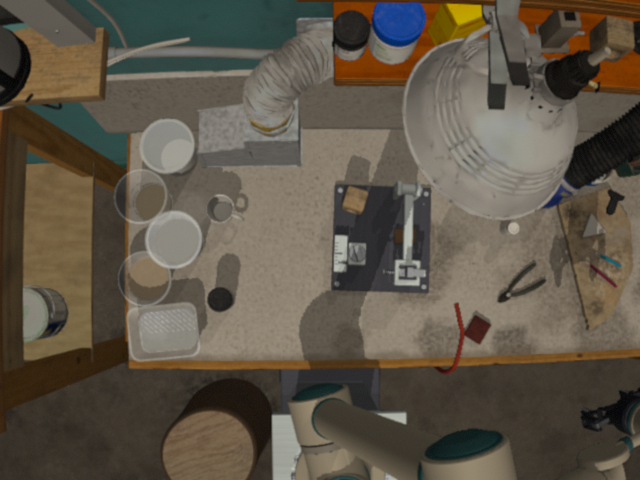

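View pics/wrist0.png

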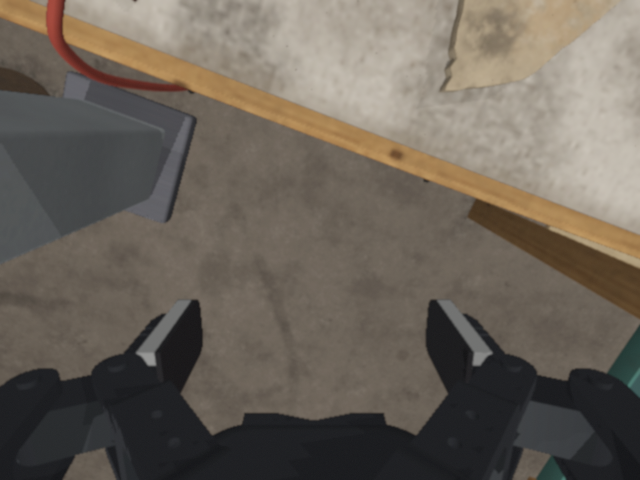

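```bash
cat > h.py <<'E'
import numpy as np,cv2
from rig import manip
def load(f):
    d=np.load(f); return {k:d[k] for k in d.files}
def grab(n,tag):
    im=manip.get_image(n); np.savez(f"pics/{tag}.npz",**im); cv2.imwrite(f"pics/{tag}.png",im["pixels"][:,:,::-1]); return im
def ray(im,u,v):
    K=im["intrinsics"]; k=float(im["k1"])
    d=np.array([(u-K[0,2])/K[0,0],(v-K[1,2])/K[1,1]]); s=d.copy()
    for _ in range(30): s=d/(1+k*(s@s))
    dc=np.array([s[0],s[1],1.0]); R=im["R"]
    return -R.T@im["t"], R.T@dc      # X=c+z*d, z along optical axis
def atz(im,u,v,z):
    c,d=ray(im,u,v); return c+d*(z-c[2])/d[2]
def rng(im,u,v):
    c,d=ray(im,u,v); return c+d*im["range_z"][int(round(v)),int(round(u))]
def proj(im,X):
    p=im["R"]@np.asarray(X)+im["t"]; s=p[:2]/p[2]; s=s*(1+float(im["k1"])*(s@s)); K=im["intrinsics"]
    return K[0,0]*s[0]+K[0,2],K[1,1]*s[1]+K[1,2]
def tri(obs):
    A=np.zeros((3,3));b=np.zeros(3)
    for im,u,v in obs:
        c,d=ray(im,u,v); d=d/np.linalg.norm(d); P=np.eye(3)-np.outer(d,d); A+=P;b+=P@c
    X=np.linalg.solve(A,b); return X
def crop(im,u0,v0,u1,v1,tag,f):
    c=im["pixels"][v0:v1,u0:u1,::-1]; cv2.imwrite(f"pics/{tag}.png",cv2.resize(c,None,fx=f,fy=f,interpolation=cv2.INTER_CUBIC))
E
python3 - <<'E'
from h import *
t=load("pics/top0.npz"); s=load("pics/scene0.npz")
crop(t,320,170,450,300,"tc",4.6)
crop(s,255,235,480,445,"sc",2.8)
# plate pixels from top range
for u,v in [(339,189),(425,190),(338,286),(424,287),(500,100),(470,190),(410,150),(220,299),(250,150),(514,229)]:
    print(u,v,np.round(rng(t,u,v),3))
E
```

```text
339 189 [ 0.679 -0.004  0.008]
425 190 [ 0.675 -0.208  0.015]
338 286 [0.451 0.001 0.006]
424 287 [ 0.446 -0.2    0.016]
500 100 [ 0.637 -0.127  0.872]
470 190 [ 0.564 -0.124  0.751]
410 150 [ 0.615 -0.057  0.736]
220 299 [0.424 0.268 0.07 ]
250 150 [0.734 0.187 0.197]
514 229 [ 0.577 -0.407  0.063]
```

View pics/tc.png

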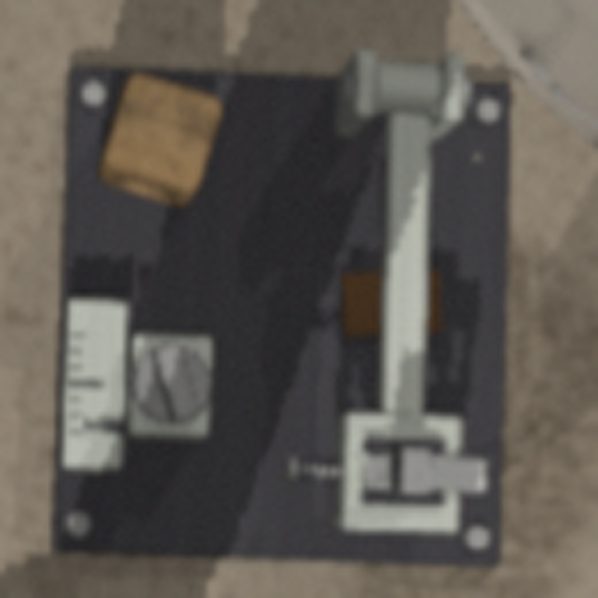

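View pics/sc.png

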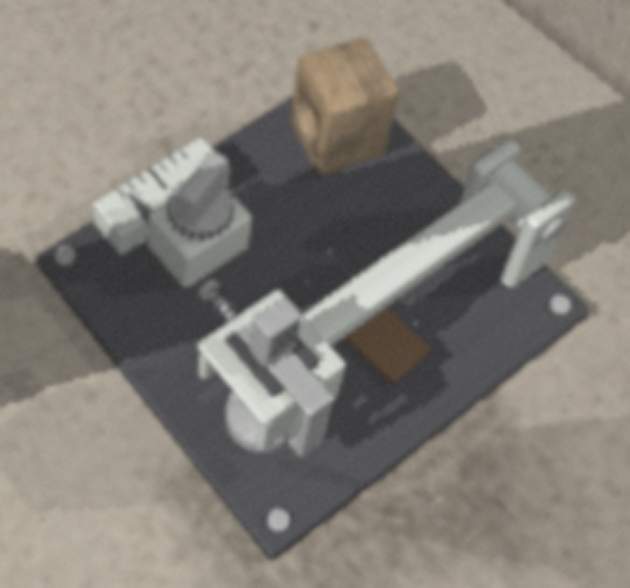

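Run:
```python
from h import *
from scipy.spatial.transform import Rotation as Ro
t=load("pics/top0.npz"); w=load("pics/wrist0.npz"); s=manip.get_state()
q=s["ee_rot"]; T=Ro.from_quat([q[1],q[2],q[3],q[0]]).as_matrix(); print("tool",T.round(3))
c=-w["R"].T@w["t"]; print("cam",c, "in tool",T.T@(c-s["position"])); print("cam axes in tool",(T.T@w["R"].T).round(3))
o=lambda a,b:atz(t,320+a/4.6,170+b/4.6,.012)
C=[o(75,68),o(512,85),o(55,550),o(498,562)]
for x in C: print(x.round(4))
m=np.mean(C,0);print("centre",m)
print("yaw",[np.arctan2(*( (a-b)[[1,0]])) for a,b in ((C[0],C[2]),(C[1],C[3]))],[np.arctan2(*((b-a)[[0,1]]*[-1,1])) for b,a in ((C[0],C[1]),(C[2],C[3]))])
```

```text
tool [[ 0.343 -0.     0.939]
 [-0.939  0.001  0.343]
 [-0.001 -1.     0.   ]]
cam [ 0.26436533 -0.51600332  0.37220361] in tool [ 0.00054418 -0.12456202  0.07148808]
cam axes in tool [[ 1.    0.   -0.  ]
 [ 0.   -0.28  0.96]
 [-0.   -0.96 -0.28]]
[0.6889 0.0022 0.012 ]
[ 0.679  -0.2237  0.012 ]
[0.443  0.0154 0.012 ]
[ 0.4337 -0.2108  0.012 ]
centre [ 0.56113081 -0.10424771  0.012     ]
yaw [np.float64(-0.05356786665769885), np.float64(-0.05264946921116956)] [np.float64(-0.04378298771488235), np.float64(-0.04099205021785694)]
```

Emit:
arm_command([
  [8.5, [2.2, 3.6, 0.5], -0.03],
  [8.5, [2.2, 3.6, 0.5], -0.03],
  [8.5, [2.2, 3.6, 0.5], -0.03],
  [8.5, [2.2, 3.6, 0.5], -0.03],
  [8.5, [2.2, 3.6, 0.5], -0.03],
  [8.5, [2.2, 3.6, 0.5], -0.03],
  [8.5, [2.2, 3.6, 0.5], -0.03],
  [8.5, [2.2, 3.6, 0.5], -0.03],
  [8.5, [2.2, 3.6, 0.5], -0.03],
  [8.5, [2.2, 3.6, 0.5], -0.03],
  [8.5, [2.2, 3.6, 0.5], -0.03],
  [8.5, [2.2, 3.6, 0], -0.03],
])

```text
clock: 1.35
position: [0.4619, -0.1067, 0.304]
ee_rot: [-0.497, 0.497, -0.502, 0.503]
contact_force: [1.4, -0.2, 1.2]
width: 0.0855
```

Run:
```python
from h import *
w=grab("wrist","w1"); s=manip.get_state(); print(s["clock"],s["position"],s["qpos"].round(3) if hasattr(s["qpos"],"round") else s["qpos"])
```

```text
1.4 [ 0.46481709 -0.10093994  0.30356713] [-0.366  0.094  1.602  0.008  1.443  1.212]
```

View pics/w1.png

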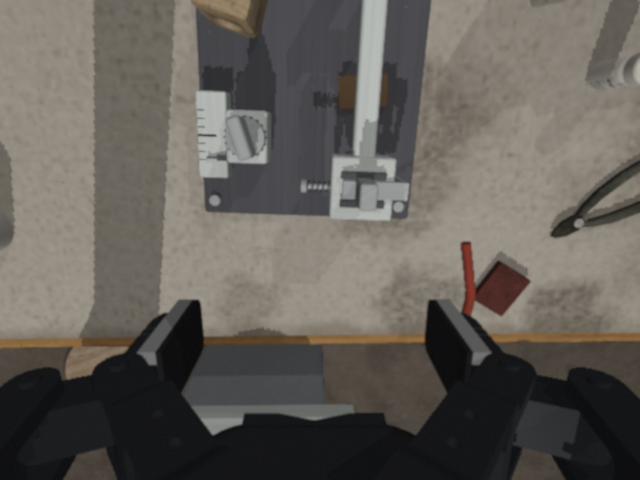

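Run:
```python
from h import *
w=load("pics/w1.npz"); crop(w,190,80,290,180,"w1k",6); crop(w,320,140,420,230,"w1l",6)
```

```text
(no output)
```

View pics/w1k.png

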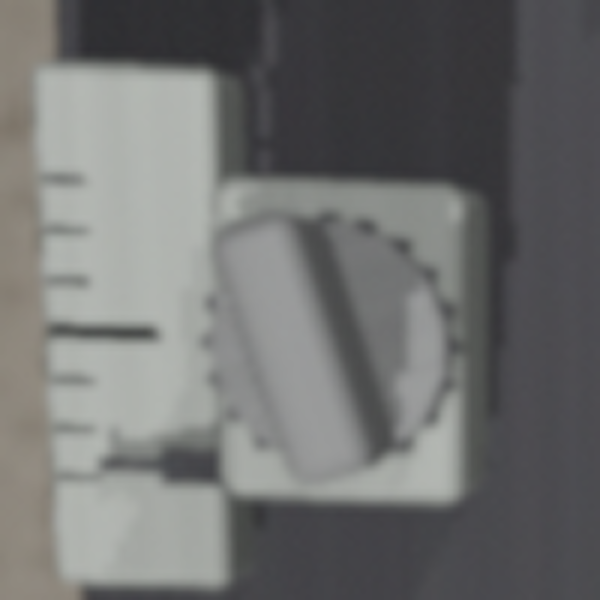

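View pics/w1l.png

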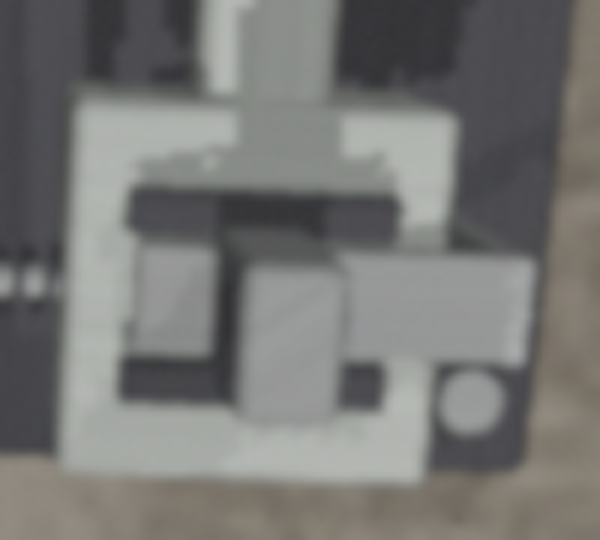

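Emit:
arm_command([
  [8.5, [0, 1.5, -2.0], 0.1],
  [8.5, [0, 1.5, -2.5], 0.1],
  [8.5, [0, 1.0, -2.5], 0.1],
  [6, [0, 0, -1], 0.1],
  [4.5, [0, 0, 0], 0],
  [4, [0, 0, 0], 0],
  [4, [0, 0, 0], 0],
])

```text
clock: 2.1
position: [0.4617, -0.0687, 0.2242]
ee_rot: [0.587, -0.587, 0.394, -0.395]
contact_force: [0.2, 0.8, -0.8]
width: 0.0403
```

Run:
```python
from h import *
w=grab("wrist","w2"); s=manip.get_state(); print(s["clock"],s["position"],s["qpos"].round(3),s["width"])
```

```text
2.15 [ 0.46168737 -0.06871002  0.22423055] [-0.297  0.128  1.763 -0.     1.249  0.886] 0.039930612216875806
```

View pics/w2.png

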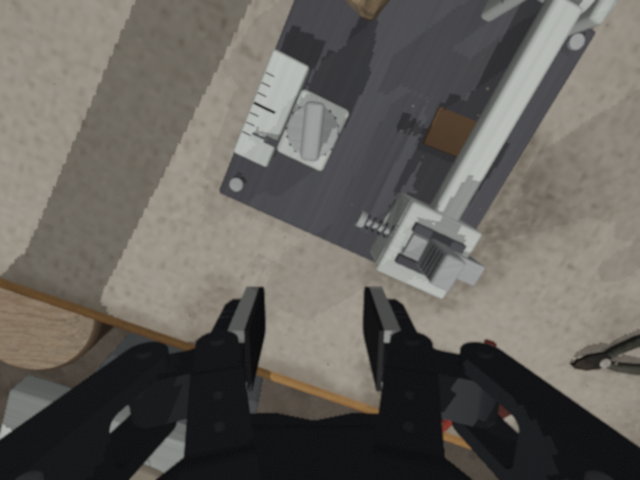

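Run:
```python
from h import *
w=load("pics/w2.npz"); crop(w,230,50,360,180,"w2k",5); crop(w,360,180,490,310,"w2l",5)
```

```text
(no output)
```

View pics/w2k.png

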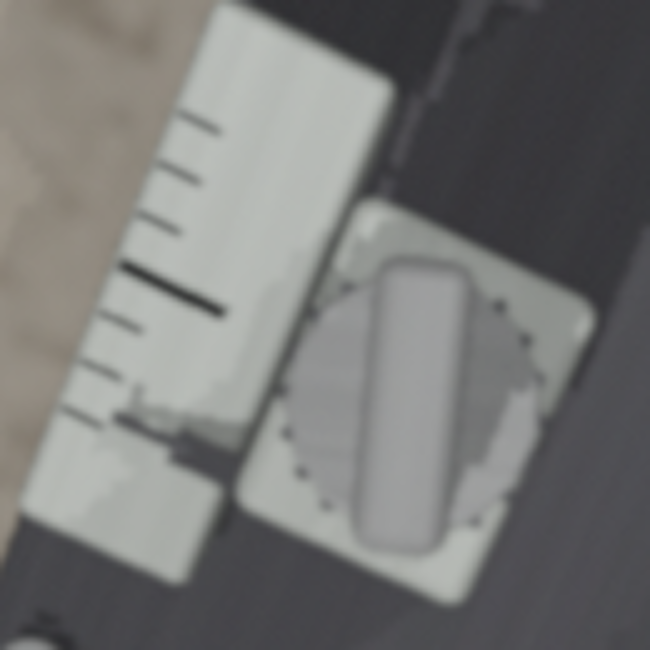

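View pics/w2l.png

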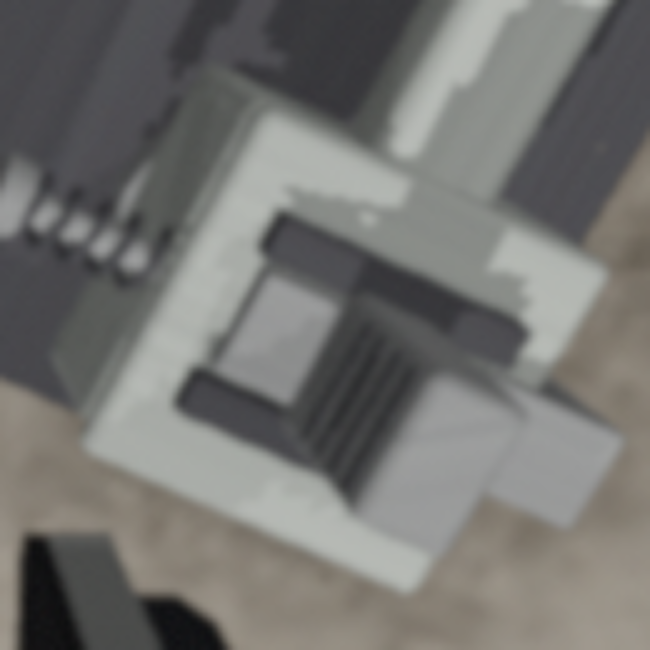

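Run:
```python
from h import *
a=load("pics/w1.npz"); b=load("pics/w2.npz"); 
A=lambda x,y,o=(190,80):(a,o[0]+x/6-.4,o[1]+y/6-.4)
B=lambda x,y,o=(230,50):(b,o[0]+x/5-.4,o[1]+y/5-.4)
L=(320,140);M=(360,180)
P={}
def p(n,x): P[n]=x; print(n,(x*1000).round(1))
p("bar",tri([A(299,347),B(411,406)]))
p("far",tri([A(255,225),B(425,265)])); p("near",tri([A(342,470),B(396,548)]))
d=P["far"]-P["near"]; print("bar yaw",np.arctan2(d[1],d[0]),np.linalg.norm(d))
p("tab",tri([A(289,343,L),B(439,459,M)]))
for i,(u,v) in enumerate([((50,330),(122,264)),((157,333),(225,313)),((103,463),(116,413)),((40,70),(218,3)),((225,72),(392,82)),((62,582),(22,505)),((232,582),(182,582))]): p("mk%d"%i,tri([A(*u),B(*v)]))
m=atz(*B(395,548)[:],.092)-atz(*B(425,265),.092); print("yaw at z.092 from w2",np.arctan2(-m[1],-m[0]))
m=atz(*A(342,470),.092)-atz(*A(255,225),.092); print("w1",np.arctan2(-m[1],-m[0]))
print("bar@.092", atz(*A(299,347),.092),atz(*B(411,406),.092)); print("tab@.135",atz(*A(289,343,L),.135),atz(*B(439,459,M),.135))
# fixture yaw: ledge edges
for im,pts in ((A,[((40,70),(62,582)),((225,72),(232,582))]),(B,[((218,3),(22,505)),((392,82),(182,582))])):
  for u,v in pts:
    e=atz(*im(*u),.036)-atz(*im(*v),.036); print("ledge yaw",np.arctan2(e[1],e[0]),np.linalg.norm(e))
for im,u,v in ((A,(104,331),(120,463)),(B,(173,288),(148,428))):
    e=atz(*im(*u),.036)-atz(*im(*v),.037);print("mark-pointer",e*1000)
```

```text
bar [525.  -42.2  82.1]
far [542.2 -37.2  83.2]
near [506.9 -47.4  82. ]
bar yaw 0.28223655986649826 0.036795048165765704
tab [ 479.9 -150.1  132.4]
mk0 [527.1   7.1  38.4]
mk1 [526.4  -9.9  35.6]
mk2 [505.5   0.7  36.8]
mk3 [568.3   7.7  27.9]
mk4 [568.8 -20.8  19.5]
mk5 [485.5  10.6  33.3]
mk6 [483.7 -17.4  27.4]
yaw at z.092 from w2 0.2765174778909277
w1 0.2903749072258273
bar@.092 [ 0.52521399 -0.04407468  0.092     ] [ 0.52508334 -0.04220814  0.092     ]
tab@.135 [ 0.48020332 -0.1497409   0.135     ] [ 0.48074157 -0.14883782  0.135     ]
ledge yaw -0.053868679553041976 0.08231996105047777
ledge yaw -0.06191572625311694 0.08208984190433624
ledge yaw -0.043473890763807206 0.08096962003914424
ledge yaw -0.04457961538425723 0.08253267173737043
mark-pointer [21.49828211  1.00013661 -1.        ]
mark-pointer [21.28036584  3.68590326 -1.        ]
```

Emit:
arm_command([
  [4, [2.0, 0.9, -2.0], -0.04],
  [4, [2.0, 0.9, -2.0], -0.04],
  [4, [2.3, 0.8, -2.5], -0.04],
  [4, [0, 0, -2.0], 0],
  [4, [0, 0, 0], 0],
  [4, [0, 0, 0], 0],
  [4, [0, 0, 0], 0],
])

```text
clock: 2.85
position: [0.5247, -0.0427, 0.1398]
ee_rot: [0.563, -0.562, 0.428, -0.429]
contact_force: [0.3, -0.6, -0.5]
width: 0.04
```

Run:
```python
from h import *
w=grab("wrist","w3"); s=manip.get_state(); print(s["clock"],s["position"],s["qpos"].round(3),s["width"],s["ee_rot"])
a=load("pics/w1.npz");b=load("pics/w2.npz")
print(rng(a,190+299/6,80+347/6),rng(b,230+411/5,50+406/5),rng(b,360+439/5,180+459/5),rng(a,320+289/6,140+343/6))
```

```text
2.9 [ 0.52474253 -0.04265791  0.13993319] [-0.213  0.288  1.777 -0.     1.073  1.088] 0.04022188217413182 [ 0.56297443 -0.56217003  0.4274051  -0.42935944]
[ 0.5248469  -0.0441619   0.09075725] [ 0.52493199 -0.04254714  0.09044952] [ 0.48000462 -0.15053805  0.1322895 ] [ 0.47982431 -0.15010954  0.13467943]
```

View pics/w3.png

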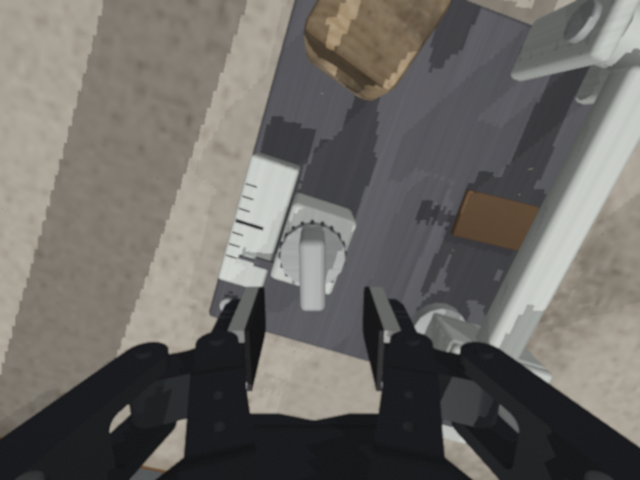

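Emit:
arm_command([
  [4, [0, 0, -2.0], 0],
  [4, [0, 0, -2.0], 0],
  [4, [0, 0, -1.7], 0],
  [3, [0, 0, 0], 0],
  [2, [0, 0, 0], 0],
  [1, [0, 0, 0], 0],
  [0.8, [0, 0, 0], 0],
  [0.8, [0, 0, 0], 0],
  [0.8, [0, 0, 0], 0],
], grip_force=40)

```text
clock: 3.8
position: [0.5248, -0.042, 0.0828]
ee_rot: [0.563, -0.562, 0.428, -0.429]
contact_force: [-0.6, 2.8, 6.8]
width: 0.0123
```

Run:
```python
from h import *
w=grab("wrist","w4"); s=manip.get_state(); print({k:np.round(v,4).tolist() for k,v in s.items()})
```

```text
{'clock': 3.85, 'qpos': [-0.2124, 0.352, 1.8512, 0.0007, 0.9362, 1.0884], 'qd': [-0.0, -0.0006, -0.0011, -0.0005, 0.0, -0.0], 'effort': [-1.3573, -37.0431, -17.8403, -0.6294, -0.5767, 0.0037], 'position': [0.5248, -0.0419, 0.0828], 'ee_rot': [0.5632, -0.5621, 0.4276, -0.4289], 'contact_force': [-1.3784, 1.8073, 7.2628], 'moment': [0.372, 0.1959, 0.0378], 'width': 0.0119}
```

View pics/w4.png

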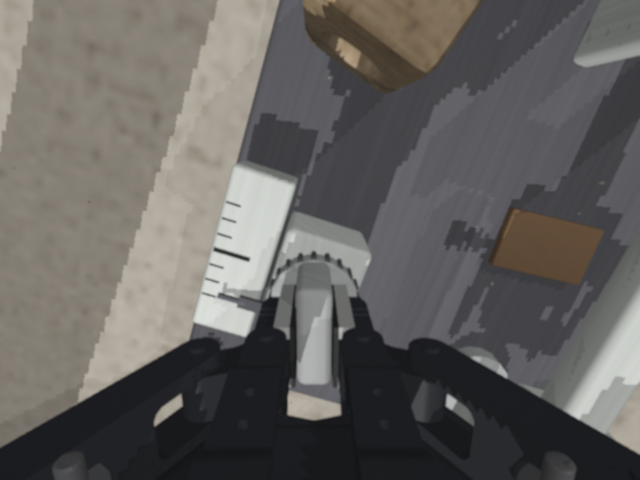

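Emit:
arm_command([
  [0.8, [0, 0, 0.1], 0.05],
  [0.8, [0, 0, 0], 0.1],
  [0.8, [0, 0, 0], 0.1],
  [0.8, [0, 0, 0], 0.1],
  [0.8, [0, 0, 0], 0.1],
  [0.8, [0, 0, 0], 0.1],
  [0.8, [0, 0, 0], 0.1],
  [0.8, [0, 0, 0], 0.1],
  [0.8, [0, 0, 0], 0.1],
  [0.8, [0, 0, 0], 0.1],
  [0.8, [0, 0, 0], 0.05],
  [0.8, [0, 0, 0], 0],
])

```text
clock: 5.05
position: [0.5245, -0.0415, 0.0829]
ee_rot: [0.7, -0.699, 0.106, -0.107]
contact_force: [0.1, 4.4, 1.9]
width: 0.0124
```

Run:
```python
from h import *
w=grab("wrist","w5"); s=manip.get_state(); print({k:np.round(v,4).tolist() for k,v in s.items()})
```

```text
{'clock': 5.1, 'qpos': [-0.2122, 0.3519, 1.8511, 0.0016, 0.9375, 0.0892], 'qd': [0.0001, 0.0013, -0.0002, 0.0008, 0.0006, 0.0072], 'effort': [-2.4962, -39.1617, -18.577, -1.289, -0.2493, -0.0038], 'position': [0.5245, -0.0415, 0.0829], 'ee_rot': [0.6995, -0.6986, 0.1061, -0.1069], 'contact_force': [-0.7596, 4.7691, 2.6355], 'moment': [0.7854, -0.0852, 0.1159], 'width': 0.0121}
```

View pics/w5.png

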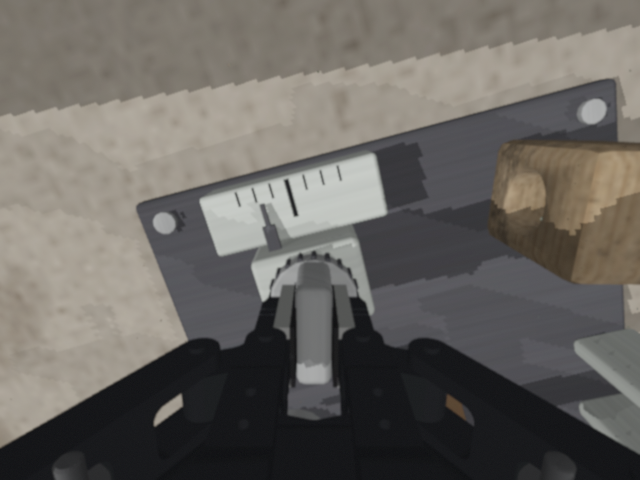

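Emit:
arm_command([
  [0.8, [0, -0.05, 0], 0.05],
  [0.8, [0, 0, 0], 0.1],
  [0.8, [0, 0, 0], 0.1],
  [0.8, [0, 0, 0], 0.1],
  [0.8, [0, 0, 0], 0.1],
  [0.8, [0, 0, 0], 0.1],
  [0.8, [0, 0, 0], 0.1],
  [0.8, [0, 0, 0], 0.1],
  [0.8, [0, 0, 0], 0.1],
  [0.8, [0, 0, 0], 0.1],
  [0.8, [0, 0, 0], 0.05],
  [0.8, [0, 0, 0], 0],
])

```text
clock: 6.3
position: [0.5239, -0.0416, 0.0828]
ee_rot: [0.665, -0.664, -0.242, 0.242]
contact_force: [-1.1, 6.4, 3.6]
width: 0.0122
```

Run:
```python
from h import *
w=grab("wrist","w6"); s=grab("scene","s6");crop(s,255,235,415,365,"s6c",4.5); s=manip.get_state(); print({k:np.round(v,4).tolist() for k,v in s.items()})
```

```text
{'clock': 6.4, 'qpos': [-0.213, 0.3518, 1.8513, 0.0024, 0.9388, -0.9118], 'qd': [0.0023, 0.0003, -0.0002, -0.0014, -0.0001, 0.0017], 'effort': [-2.9977, -38.577, -18.8999, -1.5632, -0.6665, 0.0547], 'position': [0.5239, -0.0416, 0.0828], 'ee_rot': [0.6652, -0.6639, -0.2418, 0.2413], 'contact_force': [-0.6562, 5.7301, 3.7905], 'moment': [1.0421, 0.1068, 0.0419], 'width': 0.0122}
```

View pics/w6.png

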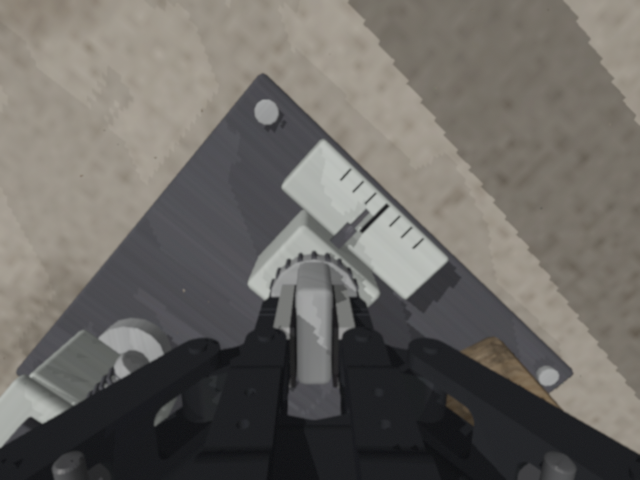

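View pics/s6c.png

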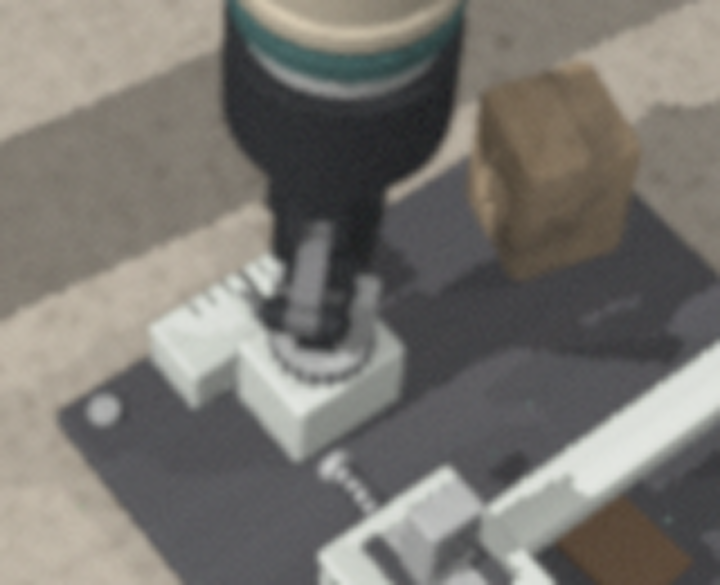

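Emit:
arm_command([
  [0.8, [0, 0.1, 0], 0.05],
  [0.8, [0, 0, 0], 0.1],
  [0.8, [0, 0, 0], 0.1],
  [0.8, [0, 0, 0], 0.1],
  [0.8, [0, 0, 0], 0.1],
  [0.8, [0, 0, 0], 0.05],
  [0.8, [0, 0, 0], 0],
  [0.8, [0, 0, 0], 0],
])

```text
clock: 7.2
position: [0.5238, -0.0418, 0.0828]
ee_rot: [0.584, -0.584, -0.398, 0.399]
contact_force: [-2.3, 1.9, 5.3]
width: 0.0123
```

Run:
```python
from h import *
w=grab("wrist","w7"); crop(w,300,130,460,300,"w7c",4.7);s=manip.get_state(); print({k:np.round(v,4).tolist() for k,v in s.items()})
```

```text
{'clock': 7.25, 'qpos': [-0.2119, 0.3518, 1.8514, -0.0002, 0.9387, -1.4092], 'qd': [0.0003, 0.0011, 0.0029, -0.0007, -0.0013, 0.001], 'effort': [-1.032, -37.5685, -18.729, -0.5178, -0.9561, 0.0568], 'position': [0.5238, -0.0418, 0.0828], 'ee_rot': [0.5841, -0.5841, -0.3984, 0.3986], 'contact_force': [-1.8971, 2.5452, 5.8049], 'moment': [0.4953, 0.3673, 0.0156], 'width': 0.0124}
```

View pics/w7.png

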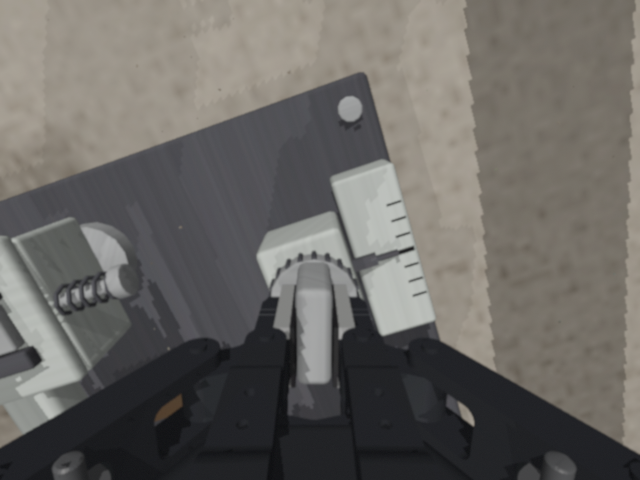

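View pics/w7c.png

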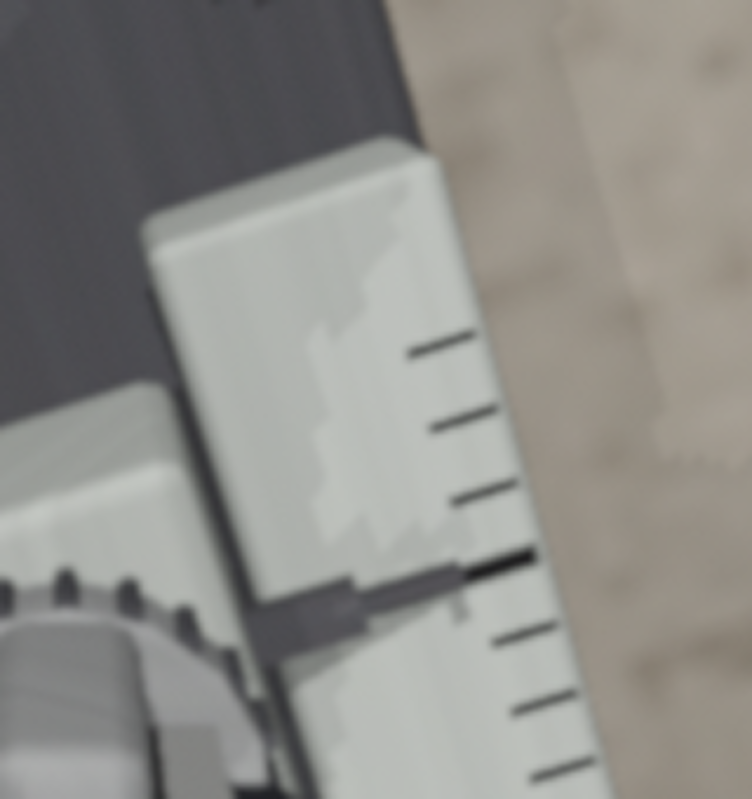

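Run:
```python
from h import *
w=load("pics/w7.npz")
f=lambda x,y:(w,300+x/4.7-.4,130+y/4.7-.4)
u,v=f(420,590)[1:]
print(rng(*f(425,588)),rng(*f(450,578)),rng(*f(350,480)))
yaw=-0.05;ex=np.array([np.cos(yaw),np.sin(yaw)])
m=[atz(*f(x,y),.036) for x,y in ((535,554),(470,576))]
for h in (.036,.038,.040):
  p=[atz(*f(x,y),h) for x,y in ((380,602),(420,589),(455,575))]
  print(h,[(1e3*(q[:2]@ex)).round(2) for q in p],[(1e3*(q[:2]@ex)).round(2) for q in m])
t=[[f(442,343),f(495,625-0)],]
for a,b in (((442,343),(525,634)),((464,419),(543,704)),((485,492),(563,770))):
  A=atz(*f(*a),.036);B=atz(*f(*b),.036);d=A-B;print("yaw",np.arctan2(d[1],d[0]),np.linalg.norm(d))
```

```text
[ 0.52480232 -0.00405355  0.03964056] [ 0.52467669 -0.00142108  0.03972072] [ 0.51280053 -0.00717951  0.03558802]
0.036 [np.float64(525.78), np.float64(525.72), np.float64(525.4)] [np.float64(525.8), np.float64(525.98)]
0.038 [np.float64(524.99), np.float64(524.94), np.float64(524.62)] [np.float64(525.8), np.float64(525.98)]
0.04 [np.float64(524.21), np.float64(524.15), np.float64(523.84)] [np.float64(525.8), np.float64(525.98)]
yaw 3.095562635396708 0.03195872878646498
yaw 3.088392047844379 0.03197477678447803
yaw 3.0912351834463268 0.0319371697360041
```

Emit:
arm_command([
  [0.8, [0, 0, 0], 0.09],
  [0.8, [0, 0, 0], 0.08],
  [0.8, [0, 0, 0], 0],
  [0.8, [0, 0, 0], 0],
])

```text
clock: 7.65
position: [0.5237, -0.0419, 0.0828]
ee_rot: [0.548, -0.548, -0.447, 0.447]
contact_force: [-1.3, 1.5, 6.2]
width: 0.0127
```

Run:
```python
from h import *
w=grab("wrist","w8"); crop(w,300,130,460,300,"w8c",4.7);s=manip.get_state(); print({k:np.round(v,4).tolist() for k,v in s.items()})
```

```text
{'clock': 7.7, 'qpos': [-0.212, 0.3518, 1.8514, -0.0005, 0.9388, -1.5793], 'qd': [-0.0013, -0.0001, -0.0006, -0.0007, 0.0016, 0.0017], 'effort': [-0.8933, -37.5586, -18.7346, -0.435, -0.975, 0.0589], 'position': [0.5237, -0.0419, 0.0828], 'ee_rot': [0.5482, -0.5481, -0.4465, 0.4469], 'contact_force': [-1.6497, 1.7426, 4.9928], 'moment': [0.4585, 0.39, 0.057], 'width': 0.0122}
```

View pics/w8c.png

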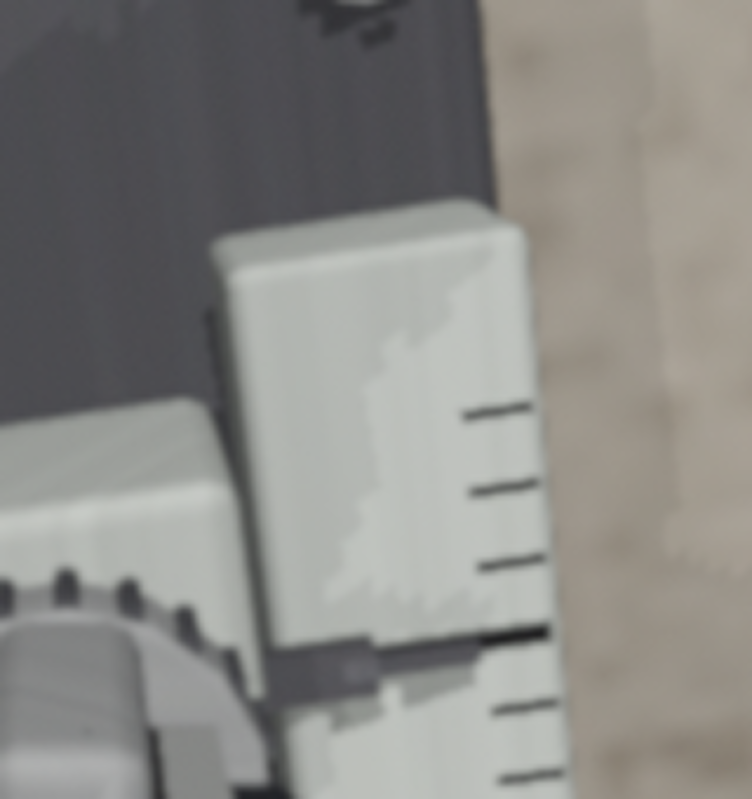

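Run:
```python
from h import *
w=load("pics/w8.npz")
f=lambda x,y:(w,300+x/4.7-.4,130+y/4.7-.4)
yaw=-0.05;ex=np.array([np.cos(yaw),np.sin(yaw)])
m=[atz(*f(x,y),.036) for x,y in ((548,632),(485,641))]
p=[atz(*f(x,y),.0396) for x,y in ((390,665),(430,660),(470,653))]
print([(1e3*(q[:2]@ex)).round(2) for q in p],[(1e3*(q[:2]@ex)).round(2) for q in m])
```

```text
[np.float64(525.53), np.float64(525.61), np.float64(525.47)] [np.float64(525.89), np.float64(525.89)]
```

Emit:
arm_command([
  [2, [0, 0, 0], 0],
  [3, [0, 0, 0], 0],
  [4, [0, 0, 0], 0],
  [4, [0, 0, 0], 0],
  [4, [0, 0, 1.5], 0],
  [4, [0, 0, 3.5], 0],
  [4, [0, 0, 4], 0],
  [4, [0, -2, 3], 0],
  [4, [-1, -3, 0], 0.05],
  [4, [-1, -3, 0], 0.05],
  [4, [-1, -1, 0], 0.04],
  [4, [0, 0, 0], 0],
])

```text
clock: 8.9
position: [0.493, -0.133, 0.2023]
ee_rot: [0.516, -0.516, -0.483, 0.484]
contact_force: [-1.0, 0.2, 0.1]
width: 0.04
```

Run:
```python
from h import *
w=grab("wrist","w9");s=grab("scene","s9");crop(s,255,235,480,445,"s9c",2.8);s=manip.get_state(); print({k:np.round(v,4).tolist() for k,v in s.items()})
```

```text
{'clock': 9.0, 'qpos': [-0.3968, 0.2121, 1.7127, 0.0008, 1.2167, -1.9042], 'qd': [0.0191, 0.0051, -0.0064, -0.0003, 0.0013, -0.0035], 'effort': [-0.6091, -36.3847, -22.9314, -0.0719, 0.0309, -0.0142], 'position': [0.4942, -0.1316, 0.2023], 'ee_rot': [0.5157, -0.5156, -0.4841, 0.4836], 'contact_force': [-0.3796, 0.2582, -0.5212], 'moment': [-0.0664, -0.0011, -0.0], 'width': 0.0401}
```

View pics/w9.png

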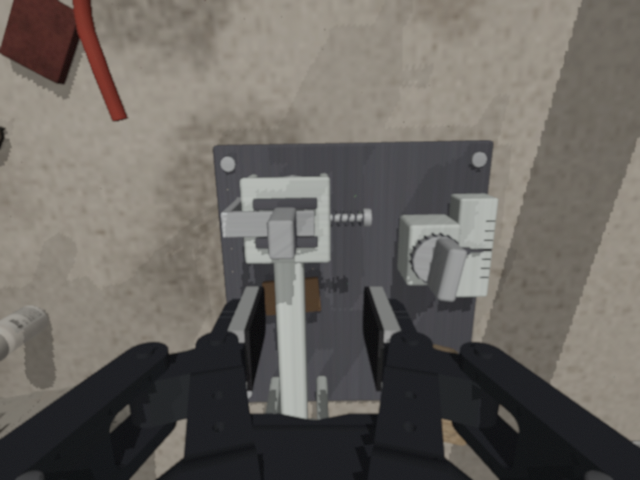

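View pics/s9c.png

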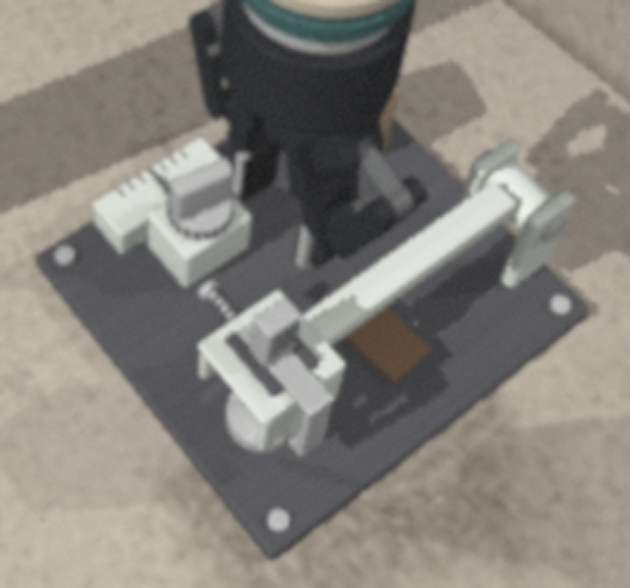

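Run:
```python
from h import *
w=load("pics/w9.npz"); crop(w,220,160,340,280,"w9l",5); crop(w,395,180,505,300,"w9k",5)
```

```text
(no output)
```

View pics/w9l.png

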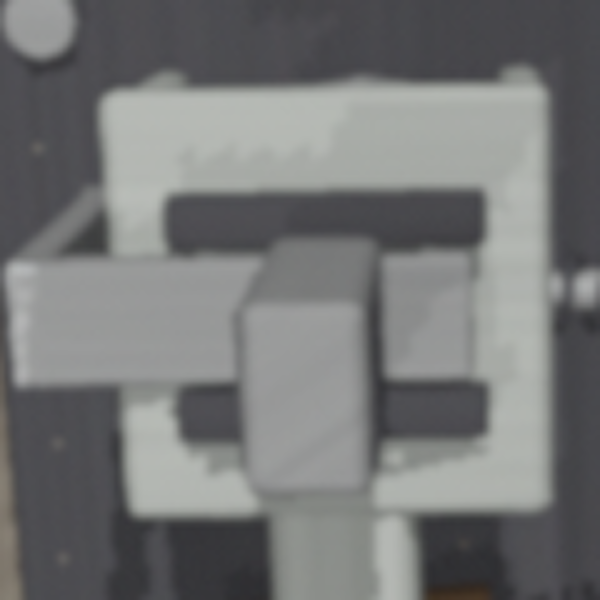

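View pics/w9k.png

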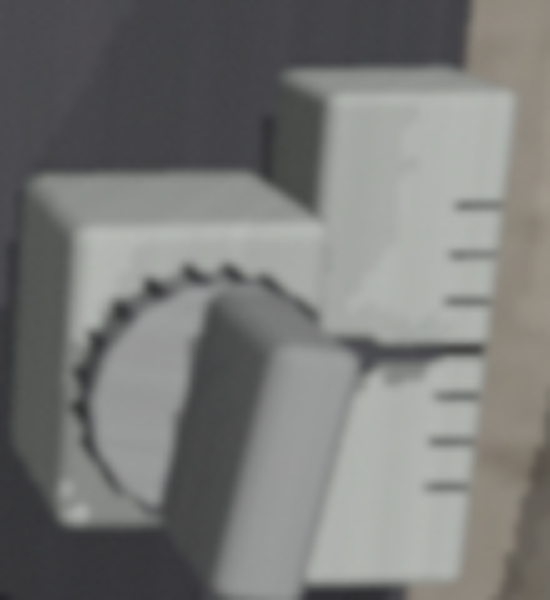

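Run:
```python
from h import *
from scipy.spatial.transform import Rotation as Ro
w=load("pics/w9.npz");a=load("pics/w1.npz"); b=load("pics/w2.npz")
A=(a,320+289/6-.4,140+343/6-.4);B=(b,360+439/5-.4,180+459/5-.4);C=(w,220+311/5-.4,160+397/5-.4)
print(tri([A,B,C]),tri([B,C]),tri([A,C]))
for o in (A,B,C): print(atz(*o,.134))
s=manip.get_state();q=s["ee_rot"];T=Ro.from_quat([q[1],q[2],q[3],q[0]]).as_matrix();print(s["position"],np.arctan2(T[1,0],T[0,0]))
f=lambda x,y:(w,395+x/5-.4,180+y/5-.4);yaw=-.05;ex=np.array([np.cos(yaw),np.sin(yaw)])
print([1e3*atz(*f(x,y),.036)[:2]@ex for x,y in((425,351),(478,349))],[1e3*atz(*f(x,y),.0396)[:2]@ex for x,y in((395,352),(415,351))])
```

```text
[ 0.47971021 -0.15014185  0.13170898] [ 0.47976654 -0.15012404  0.13163367] [ 0.47955094 -0.15001937  0.13146171]
[ 0.48002221 -0.14988372  0.134     ]
[ 0.4805214 -0.1493365  0.134    ]
[ 0.47878891 -0.14952104  0.134     ]
[ 0.49420392 -0.13155459  0.20228305] 1.507181706662053
[np.float64(526.0234090891579), np.float64(525.805338400529)] [np.float64(524.9187343447218), np.float64(524.7962881344637)]
```

Emit:
arm_command([
  [4, [-1.45, -1.85, -2], 0.01],
  [4, [0, 0, -2], 0],
  [4, [0, 0, -2], 0],
  [4, [0, 0, -2.1], 0],
  [4, [0, 0, 0], 0],
  [4, [0, 0, 0], 0],
])

```text
clock: 9.6
position: [0.4801, -0.1495, 0.1213]
ee_rot: [0.513, -0.512, -0.487, 0.487]
contact_force: [-0.1, -0.0, 0.4]
width: 0.0399
```

Run:
```python
from h import *
w=grab("wrist","w10");s=grab("scene","s10");crop(s,255,235,480,445,"s10c",2.8);s=manip.get_state(); print({k:np.round(v,4).tolist() for k,v in s.items()})
```

```text
{'clock': 9.7, 'qpos': [-0.4411, 0.276, 1.8484, 0.0003, 1.015, -1.9608], 'qd': [-0.0047, -0.0078, -0.0018, -0.0017, -0.0023, -0.0035], 'effort': [0.0387, -36.6383, -19.7695, 0.0042, 0.0255, 0.0034], 'position': [0.4807, -0.1501, 0.1224], 'ee_rot': [-0.512, 0.5133, 0.4874, -0.4867], 'contact_force': [-0.3866, 0.2759, 0.2964], 'moment': [0.0111, -0.0066, 0.0039], 'width': 0.0403}
```

View pics/w10.png

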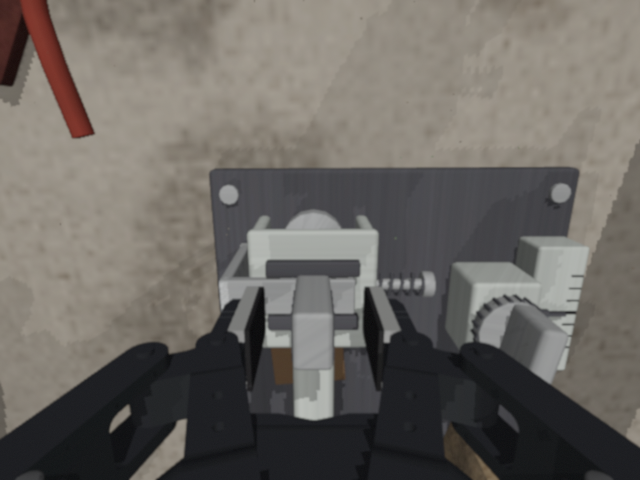

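View pics/s10c.png

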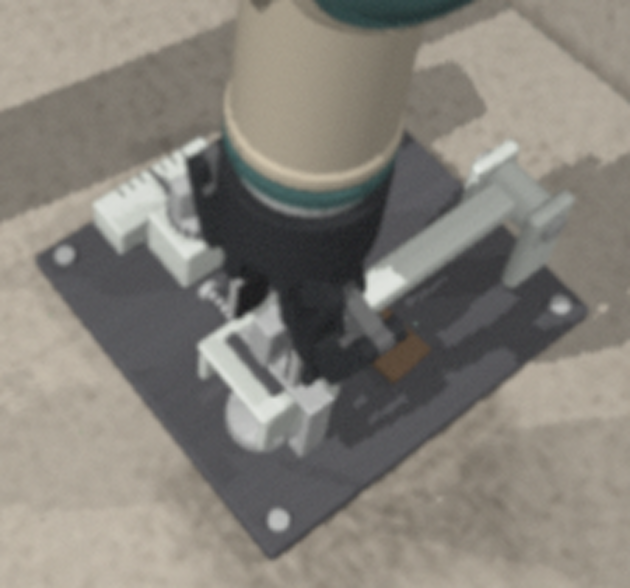

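Emit:
arm_command([
  [2.5, [0, 0, 0], 0],
  [1.5, [0, 0, 0], 0],
  [1.0, [0, 0, 0], 0],
  [0.9, [0, 0, 0], 0],
  [0.9, [0, 0, 0], 0],
  [0.9, [0, 0, 0], 0],
], grip_force=50)

```text
clock: 10.3
position: [0.4801, -0.1501, 0.1222]
ee_rot: [-0.512, 0.513, 0.487, -0.486]
contact_force: [-0.5, 1.8, 6.0]
width: 0.0131
```

Run:
```python
from h import *
s=manip.get_state(); print({k:np.round(v,4).tolist() for k,v in s.items()})
```

```text
{'clock': 10.3, 'qpos': [-0.4419, 0.2757, 1.8494, 0.001, 1.0151, -1.9613], 'qd': [0.0011, 0.0007, -0.0003, -0.0002, 0.0, 0.0002], 'effort': [-1.1375, -34.1911, -18.7736, -0.5151, -0.3565, 0.1073], 'position': [0.4801, -0.1501, 0.1222], 'ee_rot': [-0.5124, 0.5132, 0.4873, -0.4864], 'contact_force': [-0.495, 1.7517, 6.0174], 'moment': [0.2993, -0.0541, 0.0782], 'width': 0.0131}
```

Emit:
arm_command([
  [0.9, [-0.02, -0.3, 0], 0],
  [0.9, [-0.02, -0.3, 0], 0],
  [0.9, [-0.01, -0.3, 0], 0],
  [0.9, [-0.02, -0.4, 0], 0],
  [0.9, [0, 0, 0], 0],
  [0.9, [0, 0, 0], 0],
  [0.9, [0, 0, 0], 0],
])

```text
clock: 11.0
position: [0.4796, -0.1615, 0.1222]
ee_rot: [0.513, -0.513, -0.488, 0.485]
contact_force: [1.6, 7.7, 6.6]
width: 0.013
```

Run:
```python
from h import *
w=grab("wrist","w11")
s=manip.get_state(); print({k:np.round(v,4).tolist() for k,v in s.items()})
```

```text
{'clock': 11.05, 'qpos': [-0.4651, 0.28, 1.8427, 0.0044, 1.0184, -1.9854], 'qd': [-0.0013, 0.0001, -0.001, -0.0003, -0.0012, 0.0003], 'effort': [-3.551, -33.9864, -19.1399, -1.7863, -0.6961, 0.1285], 'position': [0.4796, -0.1615, 0.1223], 'ee_rot': [0.5133, -0.5127, -0.4879, 0.4853], 'contact_force': [1.2165, 6.4633, 6.5421], 'moment': [0.9591, -0.1269, 0.1097], 'width': 0.0136}
```

View pics/w11.png

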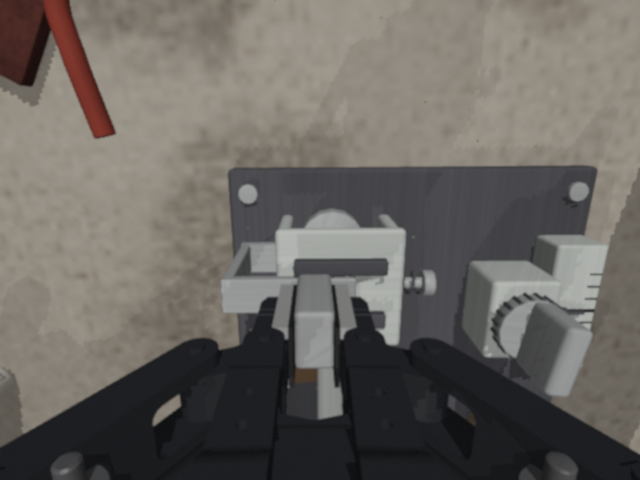

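Emit:
arm_command([
  [0.9, [0.16, -0.01, 0.57], 0],
  [0.9, [0.18, -0.01, 0.56], 0],
  [0.9, [0.2, -0.01, 0.56], 0],
  [0.9, [0.22, -0.01, 0.55], 0],
  [0.9, [0, 0, 0], 0],
])

```text
clock: 11.55
position: [0.486, -0.1611, 0.1425]
ee_rot: [0.515, -0.511, -0.488, 0.486]
contact_force: [4.3, 6.4, -8.0]
width: 0.0131
```

Run:
```python
from h import *
w=grab("wrist","w12");s=grab("scene","s12");crop(s,255,235,480,445,"s12c",2.8)
s=manip.get_state(); print({k:np.round(v,4).tolist() for k,v in s.items()})
```

```text
{'clock': 11.65, 'qpos': [-0.4588, 0.269, 1.7999, 0.0048, 1.0769, -1.9794], 'qd': [-0.0002, 0.0005, 0.0039, 0.0009, -0.0034, 0.0017], 'effort': [-3.7877, -41.5398, -23.399, -1.9246, -0.0558, 0.1317], 'position': [0.4859, -0.161, 0.1421], 'ee_rot': [0.5149, -0.511, -0.4876, 0.4858], 'contact_force': [3.0474, 5.9715, -7.5948], 'moment': [0.9155, -0.2224, 0.1418], 'width': 0.0135}
```

View pics/w12.png

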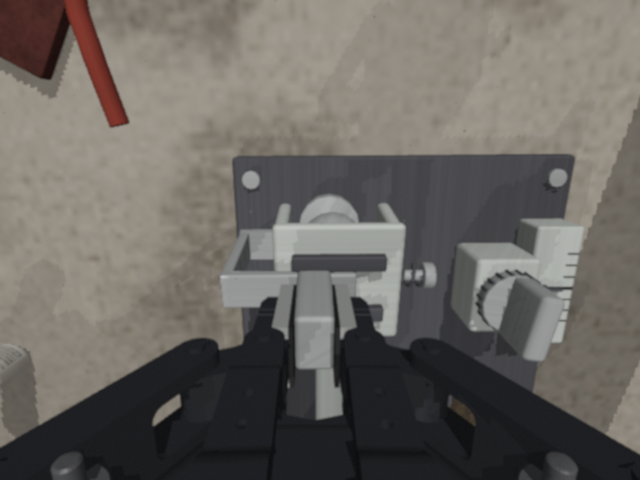

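View pics/s12c.png

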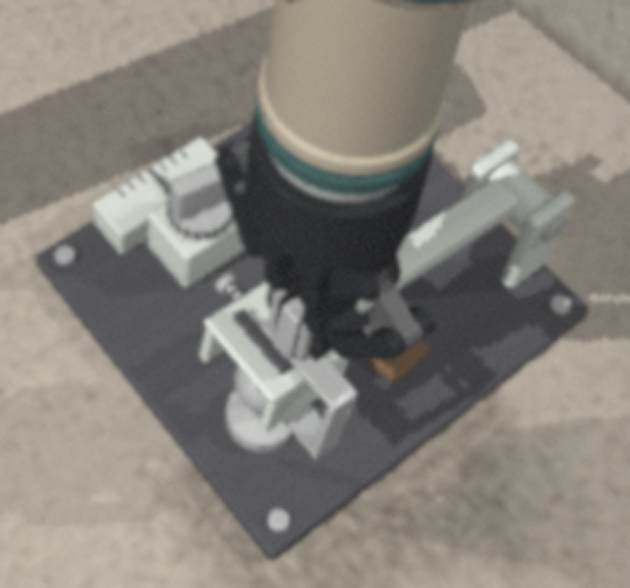

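Emit:
arm_command([
  [0.9, [0.23, -0.01, 0.54], 0],
  [0.9, [0.25, -0.01, 0.54], 0],
  [0.9, [0.26, -0.01, 0.53], 0],
  [0.9, [0.28, -0.01, 0.52], 0],
  [0.9, [0.3, -0.01, 0.51], 0],
  [0.9, [0.31, -0.02, 0.5], 0],
  [0.9, [0.32, -0.02, 0.5], 0],
  [0.9, [0.11, 0, 0.16], 0],
  [0.9, [0, 0, 0], 0],
  [0.9, [0, 0, 0], 0],
])

```text
clock: 12.65
position: [0.5051, -0.1615, 0.1793]
ee_rot: [0.516, -0.51, -0.487, 0.487]
contact_force: [1.5, 6.0, -7.7]
width: 0.0133
```

Run:
```python
from h import *
w=grab("wrist","w13");s=grab("scene","s13");crop(s,255,235,480,445,"s13c",2.8)
s=manip.get_state(); print({k:np.round(v,4).tolist() for k,v in s.items()})
```

```text
{'clock': 12.75, 'qpos': [-0.4432, 0.2621, 1.705, 0.0041, 1.1825, -1.9635], 'qd': [-0.0, -0.0005, 0.001, -0.0003, -0.0012, 0.0015], 'effort': [-3.4866, -42.7379, -26.2045, -1.6693, -0.7732, 0.0975], 'position': [0.5051, -0.1615, 0.1793], 'ee_rot': [0.516, -0.5097, -0.4871, 0.4866], 'contact_force': [3.0512, 6.6546, -7.3816], 'moment': [0.874, 0.2358, 0.1298], 'width': 0.0133}
```

View pics/w13.png

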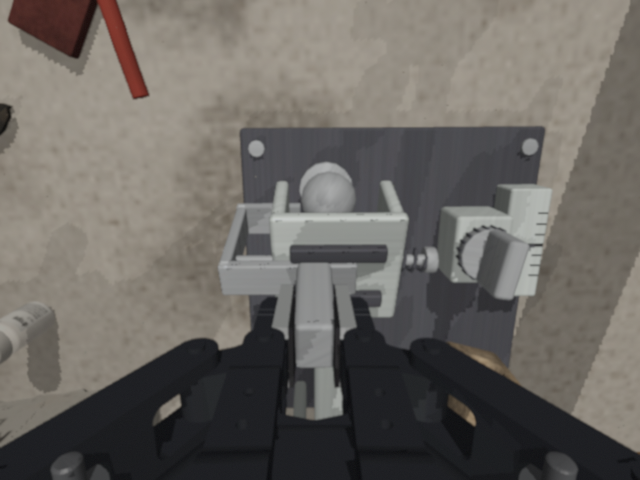

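View pics/s13c.png

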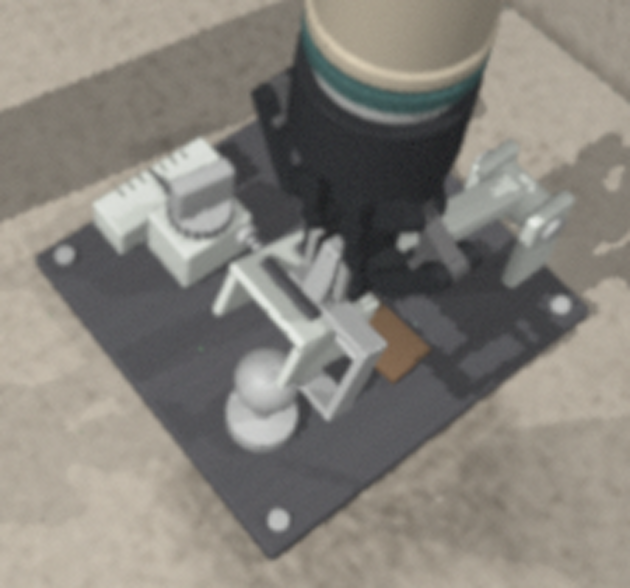

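Run:
```python
from h import *
w=load("pics/w13.npz")
P=[rng(w,u,v) for u,v in ((283,222),(340,225),(398,225),(392,305),(395,280),(396,250),(283,245))]
for p in P: print(p.round(4))
P=np.array(P); c=P.mean(0); n=np.linalg.svd(P-c)[2][2]; n*=np.sign(n[2]); print("tilt",np.arctan2(n[0],n[2]), n)
h=np.array([.5603,-.1142,.070])+0  # origin
yaw=-.05;R=np.array([[np.cos(yaw),-np.sin(yaw)],[np.sin(yaw),np.cos(yaw)]])
hp=np.r_[np.array([.525,-.0425])+R@[.15,-.11],.070];print("hinge",hp)
for th in (.28,.3,.315,.33):
  x=-.19*np.cos(th)+.024*np.sin(th);z=.07+.19*np.sin(th)+.024*np.cos(th); print(th,x,z)
q=(P-hp); r=np.hypot(q[:,0],q[:,2]); e=q[:,:2]@R[:,0]
print([(np.arctan2(z,-x)-np.arcsin(.024/np.hypot(x,z))).round(3) for x,z in zip(e,q[:,2])])
# pointer
crop(w,430,170,560,310,"w13k",5)
```

```text
[ 0.4702 -0.1721  0.1585]
[ 0.4729 -0.1495  0.1575]
[ 0.4744 -0.1261  0.1566]
[ 0.5157 -0.1259  0.1443]
[ 0.5011 -0.1257  0.1497]
[ 0.4857 -0.1264  0.1544]
[ 0.4806 -0.1731  0.1554]
tilt 0.2892568900210467 [0.28523973 0.00154455 0.95845496]
hinge [ 0.66931483 -0.1598594   0.07      ]
0.28 -0.17596799771350774 0.14557290374664011
0.3 -0.174421447973993 0.14907691500466905
0.315 -0.17321571668420765 0.15168424262718183
0.33 -0.1719710125889167 0.1542731916397063
[np.float64(0.309), np.float64(0.307), np.float64(0.303), np.float64(0.307), np.float64(0.311), np.float64(0.309), np.float64(0.31)]
```

View pics/w13k.png

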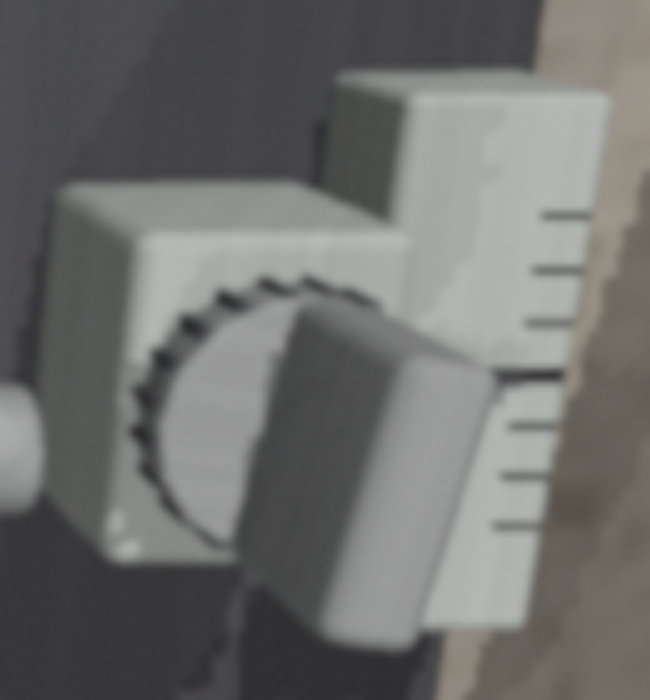

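Emit:
arm_command([
  [0.9, [0, 0, 0], 0],
  [0.9, [0, 0, 0], 0],
  [0.9, [0, 0, 0], 0],
  [0.9, [0, 0, 0], 0],
])

```text
clock: 13.15
position: [0.5051, -0.1615, 0.1792]
ee_rot: [0.516, -0.51, -0.487, 0.487]
contact_force: [1.1, 6.5, -7.3]
width: 0.0135
```

Run:
```python
from rig import manip
print(manip.sign_off()); s=manip.get_state(); print(s["clock"],s["position"],s["width"],s["contact_force"])
```

```text
the job is handed in; nothing more can be done
None
the job is handed in; nothing more can be done
```

I slackened the fixture, released the latch and lifted the arm off the ball. I handed the job in at 13.15 s with the tab still held; no verdict was given.

- **Knob and pointer:** I turned the knob anticlockwise about 2.67 rad in small steps. With the knob still gripped, the pointer measured about 0.35 mm short of the long mark. After I let go of the knob a second view gave about 1 mm short, still within the 2.5 mm allowed. The last wrist picture still shows it on the mark.
- **Latch:** I pulled the tab about 11.4 mm sideways, and the pull force of about 7 N matches the stated spring.
- **Lift:** The arm followed its arc to about 0.31 rad, which puts the top of the head at about 151 mm, or 57 mm raised. A plane fitted to the head's top face gave a slightly lower tilt of 0.29 rad. Either figure is within the 45 to 90 mm allowed.
- **Hold:** Over the last 0.4 s the tool stayed still to 0.1 mm, with a steady 13 mm finger opening.
- **Loose objects:** In the last pictures the brown tile and the part of the wooden block still in view look undisturbed. I did not measure their positions again, and I did not look again for the jar, though nothing went near it.
- **Measurements that disagreed:** Triangulated heights came out low: 82 mm against 92 for the knob bar and 132 against 135 for the tab. Depth readings from the camera agreed better with the text, so I used those.

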